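# Trip the spring ejector and trap the plaster block

## Task

Press the trip key of the spring ejector right down with one fingertip, and with the other finger, standing over the run-out, trap the plaster block as it pops out, before the spring drives it off the open end into the scrap pan. Finish still holding: key kept down, and the block, upright on the run-out, held by your finger against the push of the spring. Do not pinch or lift the block, and leave the other things where they are.

Things in the scene. Friction and masses are not known exactly. Their poses are not given: they have to be found in the camera images.
- ejector: spring ejector cradle, fixed: plywood deck 124 mm (its x) by 245 mm (its y), 20 mm thick, carrying a straight aluminium channel and, beside it, a key. Origin on the table surface midway between key and run-out; z up; y is the way the block is driven. Key centred at x = -30 mm, y = 0; channel along y at x = +30 mm. Grey spring barrel on the channel's line at y -218 to -113, up to 76 mm high
- chamber (a point): middle of the chamber's floor, where the block waits (ejector x +30, y -75, z 30 mm). Chamber at ejector y -110 to -55, between cheeks 64 mm high. The ram behind the block pushes it along ejector +y with about 3.5 N, 2 N at the end of its 108 mm stroke. Once tripped, an untrapped block is off the end within about half a second: the second finger must be down in the channel before the key bottoms
- runout_middle (a point): point on the run-out's floor, mid-width, straight across from the key's centre (ejector x +30, y 0, z 30 mm). The run-out reaches from ejector y -46 to its open end at y +20; 42 mm wide inside, between rails 5 mm thick whose tops are 42 mm above the table. Past the end a steel scrap pan (y +22 to +107, rim 16 mm high) stands on the table
- key_top (a point): centre of the key's flat top: dark steel plate 44 x 44 mm, 6 mm thick, 54 mm above the table when up, 42 mm when fully down (a finger level with it then ends 12 mm above the run-out's floor, below the block's top, which is 64 mm above the table)
- trip_key (a joint): travel of the trip key, straight down: 0 up, 0.012 m down on its stop. Spring 2 N at the top, 5 N at the bottom; up to 4 N more from the gate rubbing on the block. The gate, a dark steel tooth joined to the key, stands 8 mm above the channel's floor before the block, sinks with the key and frees the block at about 8 mm. Released, the key springs up again
- block: off-white plaster block, 40 x 40 x 34 mm high, about 80 g, loose, waiting in the chamber between ram and gate tooth, its front face towards the run-out. Origin at the centre of its underside, about ejector x = +30, y = -75, z = 30 mm at the start
- spare_block: spare plaster block, the same 40 x 40 x 34 mm as the one in the channel, standing on the plywood deck beside the chamber, behind the key; a bystander, leave it alone. Origin at the centre of its underside
- baluster: small white turned plaster baluster, 38 mm across, 75 mm high, standing on the table beside the scrap pan; a bystander. Origin under its centre
- rib: flat wooden rib, 45 x 100 x 6 mm, lying on the table on the key's side of the ejector; a bystander. Origin under its centre
- cast_cylinder: white plaster cylinder, 84 mm across, 85 mm high; a bystander. Origin under its centre
- mixing_bowl: black rubber mixing bowl, 130 mm across, 60 mm high; a bystander. Origin under its centre
- release_jar: amber jar, 60 mm across, 90 mm high; a bystander. Origin under its centre
- brush: flat brush lying on the table; a bystander. Origin under its middle
There are look-alikes about, which are no part of the job. Leave any blue or orange look-alike of the block alone.

How it is judged:
By the outcome, as a careful person would: the job done as asked, in the order asked, and still so for the second after the job is handed in, while the arm keeps its last pose, push and grip.
It also fails if it takes over 29 s, if anything falls off the work surface, if the arm or the gripper's body presses on something with over 40 N, if the wrist force passes 120 N, or if a joint passes its speed limit or range.

## Robot

A 6-joint arm with a two-finger parallel gripper is mounted at the origin on the work surface. World frame = base frame: x ahead of the robot, y to its left, z up, the work surface at z = 0. Lengths are in m, angles in rad, forces in N, time in s.
With the tool pointing down it reaches from about 0.35 to 0.725 m from the base axis. Payload 6 kg.
Tool frame: the origin (TCP) lies midway between the tips of the shut fingers; the grasp point (between the pads) lies 19 mm behind it; x points along the fingers, y is the direction in which the jaws open and shut, and the axes are right-handed (so a half turn about x gives the same grasp; the last joint's range is limited). The gripper opens to 85 mm and grips with 20 to 120 N. Pads are 22 mm wide; open, the fingers measure 114 mm over their backs; the gripper's body (76 mm by 85 mm) begins 54 mm behind the grasp point. The pads swing forward as they close: fully open they stand 13 mm farther back than shut.
Start: joints at [1.451, 0.04, 0.085, 0, -1.615, -0.334], TCP at [0.263, 0.539, 0.231] pointing down, gripper open.
Joint ranges: [-2.56, 2.56], [-1.29, 2.01], [-1.08, 1.49], [-3.29, 1.98], [-2.81, -0.18], [-2.99, 2.99]. Speed limits (rad/s): [2.57, 2.57, 3.01, 3.14, 3.14, 3.14].

## Interface

Orientations are given as a unit quaternion [w, x, y, z].
In Python, from rig import status, camera, camera_params, r gives the robot as it stands.
- The arm moves only by the shell command python3 -m jog 'ROWS' [OPENING] [FORCE]. ROWS is JSON, a list that holds one entry, the list of rows, each a list of 6 numbers: the shift along the tool's x, y, z in mm, then the turn, a rotation vector about the tool's x, y, z in degrees. A call has 1 to 20 rows; each row is the pose to reach, as a shift and turn from the pose commanded when the call began, along the tool's axes at that moment; what a row does not reach only later rows make up. A row lasts 1/12 s, in which the tool goes at most 41.7 mm and 7.16 degrees, less where a joint would pass 70% of its speed; a pose out of reach is approached as far as the arm can. A call with a gripper value outside its range is refused whole. OPENING is the closure, from 0 (fully open) to 1 (shut), set as the call begins (- or left out, the last holds). The fingers move at their own pace and stop on an object; FORCE is the grip in N (left out, the last holds). Time passes only in rows, so rows that repeat a pose let the fingers close. It gives the time, the measured TCP pose, the force and the opening at its end, in the units of the state.
- status.state(): the state, without advancing time (a new reading comes with each control period).
- camera(name): name is "scene" or "top" or "wrist"; returns (picture, depth): 420x560x3 uint8, red, green, blue; 420x560 float32, m along the optical axis (not along the pixel's ray), 0 where there is no reading.
- camera_params(name): a dict with "mtx" (3x3 intrinsics, pixels), "cam_to_world" (4x4, takes a point from camera to world coordinates). Camera axes: x right, y up, looking along -z (the intrinsics and any distortion apply to the point x, -y, -z); pixel columns grow to the right and rows downward; lengths in m; the calibration is good to about 2 mm. A picture is of the moment at which its call begins: read the wrist's pose just before it. camera_params takes no time and is no camera call; for the wrist camera it gives the pose at the moment of the call.
- r.close_job(): hands the job in, once; it reports no verdict.
The state is a dict: "clock": time; "joint_positions": joint angles; "qd": joint speeds; "joint_torque": joint torques, N m; "tool_pos": TCP position; "ee_rot": TCP orientation; "wrist_force": force on the tool from outside, world axes, zero at the start; "torque": the same for the moment, N m; "grip_width": finger opening in m.
Only numpy, scipy, OpenCV 4.12 (cv2) and the standard library are available. Lean on these libraries where they do the work, as an engineer would, in place of code of your own. Each camera call takes 0.05 s, during which the arm holds its last target. There are 200 camera calls.

## Working session

There is one attempt and no reset: what is moved stays moved. The work goes in short steps, Python scripts to look and compute and a shell command to move; the robot and the scene stay as the last step left them, time stands still between calls to the robot, and variables do not carry over. Pictures are saved under pics/ and viewed, about 8 in all and at most 12, crops included, and the job is handed in when it is done.

```bash
ls; mkdir -p pics
python3 - <<'E'
from rig import status, camera, camera_params
import cv2,numpy as np
print(status.state())
for n in ("top","scene"):
    p,d=camera(n); np.savez(f'pics/{n}0.npz',p=p,d=d,**camera_params(n))
    cv2.imwrite(f'pics/{n}0.png',p[:,:,::-1]); print(n,camera_params(n))
E
```

```text
pics
{'clock': 0.0, 'joint_positions': array([ 1.45069909e+00,  4.08361248e-02,  8.37956179e-02, -4.45638728e-04,
       -1.61552093e+00, -3.33702639e-01]), 'qd': array([-1.97101108e-04, -1.16280014e-03,  3.22698464e-04,  4.67732923e-04,
        8.45062877e-05, -1.43963917e-03]), 'joint_torque': array([ 2.95092404e-04, -3.68201137e+01,  3.47407544e+01,  6.93231717e+00,
       -5.41466667e-03,  1.48732499e-05]), 'tool_pos': array([0.26281599, 0.53900351, 0.23026028]), 'ee_rot': array([ 0.15842525, -0.68889383,  0.15969982,  0.6890738 ]), 'wrist_force': array([-0.16802455, -0.11266706,  0.53212831]), 'torque': array([-0.02129037,  0.0458518 ,  0.00505744]), 'grip_width': 0.08565164731900635}
top {'mtx': array([[453.70751651,   0.        , 281.29026607],
       [  0.        , 453.70751651, 208.50854355],
       [  0.        ,   0.        ,   1.        ]]), 'cam_to_world': array([[-0.01553943,  0.98361659, -0.17960213,  0.32570555],
       [-0.99973276, -0.01835919, -0.01404841, -0.02956998],
       [-0.0171156 ,  0.17933583,  0.98363902,  1.24216353],
       [ 0.        ,  0.        ,  0.        ,  1.        ]])}
scene {'mtx': array([[405.76348278,   0.        , 276.87888466],
       [  0.        , 405.76348278, 208.16645857],
       [  0.        ,   0.        ,   1.        ]]), 'cam_to_world': array([[-0.11292049, -0.72642072,  0.67790995,  1.318701  ],
       [ 0.99355374, -0.08941565,  0.06968359,  0.05623411],
       [ 0.00999616,  0.68140868,  0.73183488,  0.90199029],
       [ 0.        ,  0.        ,  0.        ,  1.        ]])}
```

View pics/top0.png

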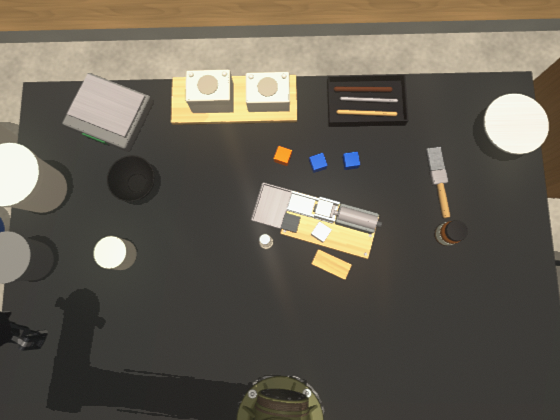

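View pics/scene0.png

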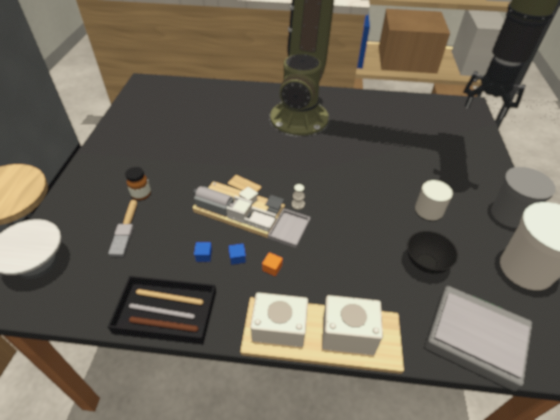

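Top view: the barrel is at (357,217), the block in the chamber at (326,208), the run-out at (301,204), the key at (291,223), the pan at (271,205) and the spare block at (321,231). The blue and orange cubes near row 158 are look-alikes. I'll check an enlarged crop next.

```bash
cat > h.py <<'E'
import numpy as np,cv2
def ray(P,uv,z):
    M=P['cam_to_world'];K=P['mtx']
    d=M[:3,:3]@np.array([(uv[0]-K[0,2])/K[0,0],-(uv[1]-K[1,2])/K[1,1],-1])
    o=M[:3,3];return o+d*(z-o[2])/d[2]
def proj(P,X):
    M=P['cam_to_world'];K=P['mtx'];c=M[:3,:3].T@(np.asarray(X)-M[:3,3])
    return np.array([K[0,2]+K[0,0]*c[0]/-c[2],K[1,2]+K[1,1]*-c[1]/-c[2]])
E
python3 - <<'E'
import numpy as np,cv2
D=np.load('pics/top0.npz');p=D['p'][175:285,240:390]
cv2.imwrite('pics/crop.png',cv2.resize(p[:,:,::-1],None,fx=5.3,fy=5.3,interpolation=cv2.INTER_CUBIC))
E
```

```text
(no output)
```

View pics/crop.png

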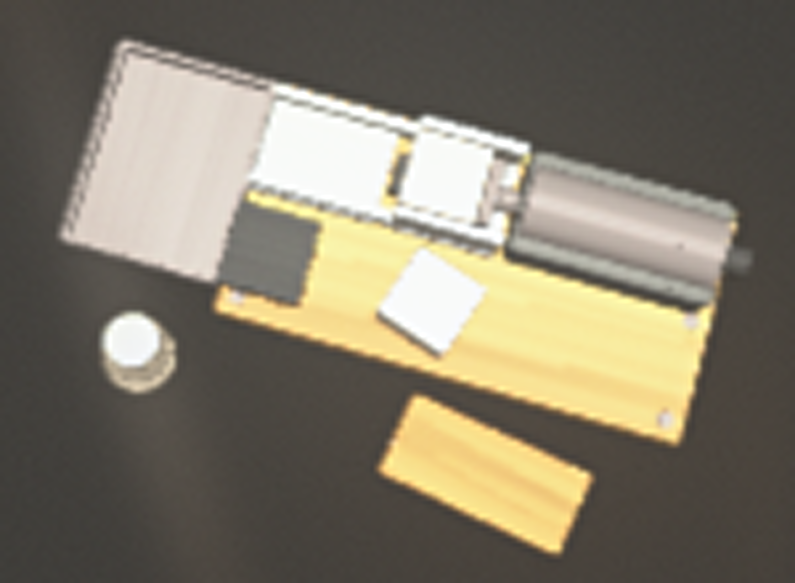

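The crop shows the key centre near (269,254), the deck's near edge from (215,308) to (680,443), the off-white block in the chamber at (447,180), and the dark gate tooth at its left at (398,178). The spare stands at (432,302).

Run:
```python
import numpy as np
from h import *
D=np.load('pics/top0.npz')
f=lambda c,z:ray(D,(240+(c[0]+.5)/5.3-.5,175+(c[1]+.5)/5.3-.5),z)[:2]
k=[f(c,.054) for c in [(240,205),(320,228),(300,303),(218,282)]]
print('key sides',[np.linalg.norm(k[i]-k[i-1]) for i in range(4)]);kc=np.mean(k,0)
a,b=f((215,308),.02),f((680,443),.02);u=(a-b);print('deck len',np.linalg.norm(u));u/=np.linalg.norm(u)
th=np.arctan2(u[1],u[0])-np.pi/2
print('yaw deg',np.degrees(th)); x=np.array([np.cos(th),np.sin(th)])
print('key',kc,'block top',f((447,180),.064),'spare',f((437,298),.054), 'bal',f((133,338),.075))
O=kc+.03*x;print('O',O,'run',kc+.06*x)
for n,c,z in [('block',(447,180),.064),('deckFL',(215,308),.02),('deckBL',(680,443),.02),('railend',(268,90),.042),('pan FL',(125,42),.016),('spare',(432,302),.054)]:
    q=f(c,z)-O;print(n,q@x,q@u)
```

```text
key sides [np.float64(0.040439391830905225), np.float64(0.04169609750958714), np.float64(0.039112347795618334), np.float64(0.04215858913198645)]
deck len 0.2448403147786701
yaw deg -17.292783561066287
key [ 0.50432189 -0.03622641] block top [ 0.53859935 -0.12512955] spare [ 0.48090186 -0.1190478 ] bal [0.46114162 0.03124859]
O [ 0.53296584 -0.04514405] run [ 0.56160979 -0.05406169]
block 0.029154929080631324 -0.07469543114345853
deckFL -0.05949997797361582 0.020364354963378326
deckBL -0.05949997797361584 -0.22447595981529173
railend 0.05301696460652494 0.024865892840648253
pan FL 0.062390798271247674 0.10558321120957859
spare -0.030367857587479473 -0.08419207422382255
```

```bash
cat > go.py <<'E'
import sys,numpy as np
from scipy.spatial.transform import Rotation as R
from rig import status
s=status.state();q=s['ee_rot'];T=R.from_quat([q[1],q[2],q[3],q[0]]);p=s['tool_pos']
th=np.radians(-17.3);x=np.array([np.cos(th),np.sin(th),0]);u=np.array([-x[1],x[0],0])
O=np.array([0.533,-0.045,0])
def goal(ex,ey,z):
    for sg in (1,-1):
        y=sg*x;X=np.array([0,0,-1.]);G=R.from_matrix(np.c_[X,y,np.cross(X,y)])
        print(sg,'mm',np.round(1e3*T.inv().apply(O+ex*x+ey*u+[0,0,z]-p),1),'deg',np.round((T.inv()*G).as_rotvec(degrees=True),2))
print('ej pos mm',np.round(1e3*np.array([(p-O)@x,(p-O)@u,p[2]]),1),'j',np.round(s['joint_positions'],3),'F',np.round(s['wrist_force'],1),'w',s['grip_width'],'t',s['clock'])
print(np.round(T.as_matrix(),3))
goal(*map(float,sys.argv[1:4]))
E
python3 go.py 0 0.004 0.14
```

```text
ej pos mm [-431.6  477.3  230.4] j [ 1.451  0.041  0.084 -0.    -1.615 -0.334] F [ 0.2 -0.2  0.7] w 0.0853349048836449 t 0.1
[[-0.001 -0.438 -0.899]
 [-0.001 -0.899  0.438]
 [-1.     0.002 -0.   ]]
1 mm [  91.1  402.4 -498.3] deg [-9.87e+01  8.00e-02 -7.00e-02]
-1 mm [  91.1  402.4 -498.3] deg [ 8.13e+01 -7.00e-02 -7.00e-02]
```

```bash
python3 -m jog '[[[20,402,-498,81.3,0,0],[20,402,-498,81.3,0,0],[20,402,-498,81.3,0,0],[20,402,-498,81.3,0,0],[20,402,-498,81.3,0,0],[20,402,-498,81.3,0,0],[20,402,-498,81.3,0,0],[20,402,-498,81.3,0,0],[20,402,-498,81.3,0,0],[20,402,-498,81.3,0,0],[20,402,-498,81.3,0,0],[50,402,-498,81.3,0,0],[91,402,-498,81.3,0,0],[91,402,-498,81.3,0,0],[91,402,-498,81.3,0,0],[91,402,-498,81.3,0,0],[91,402,-498,81.3,0,0],[91,402,-498,81.3,0,0],[91,402,-498,81.3,0,0],[91,402,-498,81.3,0,0]]]' 0.46 30; python3 go.py 0 0.004 0.1
python3 - <<'E'
from rig import camera,camera_params
import cv2,numpy as np
P=camera_params('wrist');p,d=camera('wrist');np.savez('pics/w1.npz',p=p,d=d,**P);cv2.imwrite('pics/w1.png',p[:,:,::-1])
E
```

```text
clock: 1.77
tool_pos: [0.5345, -0.0396, 0.1411]
ee_rot: [0.57, -0.42, 0.569, 0.419]
wrist_force: [-0.5, -0.1, -0.4]
grip_width: 0.046
ej pos mm [-1.000e-01  5.600e+00  1.411e+02] j [ 0.302 -0.124 -0.239  0.    -1.455 -0.602] F [-0.5 -0.1 -0.4] w 0.04602564019388928 t 1.7667
[[ 0.001 -0.955  0.296]
 [ 0.     0.296  0.955]
 [-1.    -0.001  0.001]]
1 mm [41.1 -0.1 -1.6] deg [-1.7994e+02 -1.0000e-01  5.0000e-02]
-1 mm [41.1 -0.1 -1.6] deg [0.06 0.03 0.07]
```

View pics/w1.png

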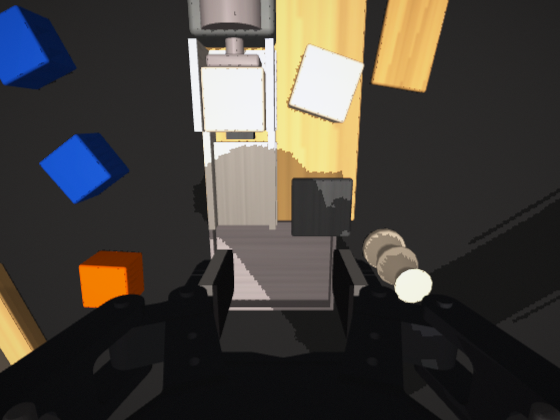

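The wrist view shows the key square with corners at (292,179)–(352,235), the run-out between rails at columns about 208 and 275, and the fingers in line with both. I'll check this in numbers, along with the tip height.

Run:
```python
import numpy as np
from h import *
D=np.load('pics/w1.npz');th=np.radians(-17.3);x=np.array([np.cos(th),np.sin(th)]);u=np.array([-x[1],x[0]]);O=np.array([.533,-.045])
def e(c,z): q=ray(D,c,z)[:2]-O; return np.round(1e3*np.array([q@x,q@u]),1)
for n,c,z in [('k',(292,179),.054),('k',(352,179),.054),('k',(352,235),.054),('k',(292,235),.054),('block c',(233,99),.064),('railL',(204,133),.042),('railR',(275,133),.042),('railRend',(276,229),.042),('deckFR',(355,220),.02)]: print(n,e(c,z))
d=D['d'];M=D['cam_to_world'];K=D['mtx']
for c in [(228,255),(210,285),(220,260),(341,255),(352,270),(360,285)]:
    z=d[c[1],c[0]];X=M[:3,:3]@(z*np.array([(c[0]-K[0,2])/K[0,0],-(c[1]-K[1,2])/K[1,1],-1]))+M[:3,3];q=X[:2]-O
    print(c,'tip',np.round(1e3*np.array([q@x,q@u,X[2]]),1))
```

```text
k [ -5.7 -20.9]
k [-48.3 -20.9]
k [-50.6  21.1]
k [-6.  21.2]
block c [ 32.6 -74.2]
railL [ 57.7 -52.4]
railR [  6.5 -52.4]
railRend [ 6.1 20.5]
deckFR [-60.   19.7]
(228, 255) tip [ 23.8  -5.7 155.5]
(210, 285) tip [ 25.8  -5.3 181.1]
(220, 260) tip [ 26.1  -5.8 160.8]
(341, 255) tip [-24.2  -5.4 154.7]
(352, 270) tip [-26.   -5.3 168.9]
(360, 285) tip [-26.2  -5.5 181.2]
```

```bash
python3 -m jog '[[[30,-2,0,0,0,0],[55,-2,0,0,0,0],[70,-2,0,0,0,0],[78,-2,0,0,0,0],[78,-2,0,0,0,0],[78,-2,0,0,0,0]]]'
python3 - <<'E'
from rig import camera,camera_params
import cv2,numpy as np
P=camera_params('wrist');p,d=camera('wrist');np.savez('pics/w2.npz',p=p,d=d,**P)
s,_=camera('scene');s=cv2.resize(s[170:250,180:320],None,fx=5.6,fy=5.6,interpolation=2)
cv2.imwrite('pics/w2.png',p[:,:,::-1]);cv2.imwrite('pics/s2.png',s[:,:,::-1])
E
python3 go.py 0.002 0.006 0.05
```

```text
clock: 2.32
tool_pos: [0.5368, -0.0405, 0.0635]
ee_rot: [0.57, -0.42, 0.569, 0.419]
wrist_force: [-1.1, -0.0, 0.9]
grip_width: 0.0457
ej pos mm [ 2.8  5.5 64.3] j [ 2.980e-01 -8.100e-02 -3.410e-01  1.000e-03 -1.308e+00 -6.000e-01] F [-0.1  0.2  0.6] w 0.046382581544696114 t 2.4167
[[ 0.003 -0.955  0.297]
 [ 0.     0.297  0.955]
 [-1.    -0.003  0.001]]
1 mm [14.3  0.9  0.5] deg [-1.7996e+02 -2.5000e-01  9.0000e-02]
-1 mm [14.3  0.9  0.5] deg [0.04 0.06 0.16]
```

View pics/w2.png

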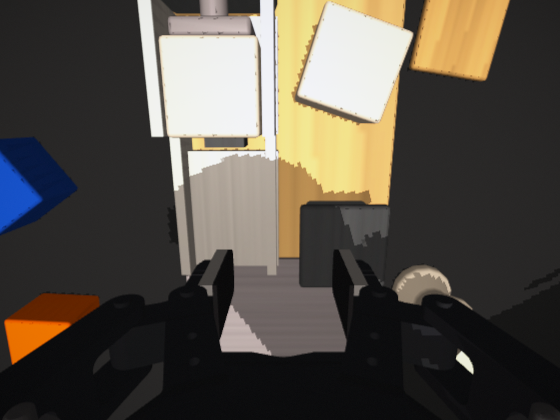

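The fingers are lined up over the key and the channel. Now easing down to contact.

```bash
python3 -m jog '[[[5,0.5,0,0,0,0],[9,0.5,0,0,0,0],[12,0.5,0,0,0,0],[14,0.5,0,0,0,0],[14,0.5,0,0,0,0],[14,0.5,0,0,0,0]]]'; python3 -m jog '[[[2,0,0,0,0,0],[2,0,0,0,0,0],[2,0,0,0,0,0]]]'
```

```text
clock: 2.92
tool_pos: [0.5359, -0.0408, 0.0483]
ee_rot: [0.57, -0.419, 0.569, 0.419]
wrist_force: [0.4, 0.3, 0.7]
grip_width: 0.046
clock: 3.17
tool_pos: [0.5359, -0.0408, 0.0465]
ee_rot: [0.57, -0.419, 0.569, 0.419]
wrist_force: [-0.1, 1.4, 3.6]
grip_width: 0.0463
```

Contact with the key is at TCP z ≈ 47 mm (3.6 N), so full travel ends near 35 mm. Pressing through.

```bash
python3 -m jog '[[[3,0,0,0,0,0],[6,0,0,0,0,0],[9,0,0,0,0,0],[12,0,0,0,0,0],[13,0,0,0,0,0],[13,0,0,0,0,0],[13,0,0,0,0,0],[13,0,0,0,0,0]]]'
python3 - <<'E'
from rig import camera,camera_params
import cv2,numpy as np
P=camera_params('wrist');p,d=camera('wrist');np.savez('pics/w3.npz',p=p,d=d,**P)
s,_=camera('scene');s=cv2.resize(s[170:250,180:320],None,fx=4.2,fy=4.2,interpolation=2)
cv2.imwrite('pics/w3.png',cv2.resize(np.vstack([s,cv2.resize(p,(588,441))[:260]]),None,fx=1,fy=1)[:,:,::-1])
E
```

```text
clock: 3.83
tool_pos: [0.5365, -0.0409, 0.0392]
ee_rot: [0.57, -0.42, 0.569, 0.419]
wrist_force: [-17.8, 5.6, 35.1]
grip_width: 0.0464
```

View pics/w3.png

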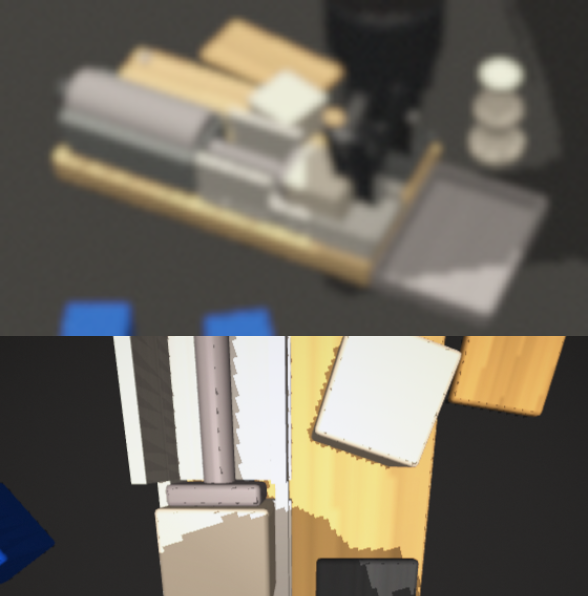

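The block has come out against the channel finger, but the force (35 N up, 18 N sideways) and the TCP z of 39 mm look odd. I'll measure the key and block heights.

```bash
python3 - <<'E'
import numpy as np
from h import *
from rig import status
s=status.state();print(np.round(s['tool_pos']*1e3,1),s['wrist_force'],s['torque'])
th=np.radians(-17.3);x=np.array([np.cos(th),np.sin(th)]);u=np.array([-x[1],x[0]]);O=np.array([.533,-.045])
for n in ('w2','w3'):
    D=np.load(f'pics/{n}.npz');d=D['d'];M=D['cam_to_world'];K=D['mtx']
    v,c=np.mgrid[0:420,0:560];P=np.stack([(c-K[0,2])/K[0,0]*d,-(v-K[1,2])/K[1,1]*d,-d],-1)@M[:3,:3].T+M[:3,3]
    q=P[...,:2]-O;E=np.stack([q@x,q@u,P[...,2]],-1)*1e3
    for nm,(xa,xb,ya,yb) in dict(key=(-45,-12,-19,-12),block=(20,45,-45,-20),deck=(-50,-10,-45,-30)).items():
        m=(d>0)&(E[...,0]>xa)&(E[...,0]<xb)&(E[...,1]>ya)&(E[...,1]<yb)&(E[...,2]<70)
        print(n,nm,m.sum(),np.percentile(E[m][:,2],[10,50,90]).round(1) if m.sum() else '')
    m=(d>0)&(E[...,2]>57)&(E[...,2]<70)&(E[...,0]>0)&(E[...,0]<70)&(E[...,1]>-70)
    if m.sum():print('block ext',np.percentile(E[m],[2,50,98],axis=0).round(1).tolist())
E
python3 - <<'E'
import cv2,numpy as np
p=np.load('pics/w3.npz')['p'];g=np.clip(p.astype(float)*1.0,0,255)/255
cv2.imwrite('pics/w3b.png',cv2.resize((g[150:360,120:420,::-1]**.5*255).astype('uint8'),None,fx=2.6,fy=2.6))
E
```

```text
[536.5 -40.9  39.2] [-17.08248415   6.4329942   35.62090418] [2.28827954 6.81051557 0.14811848]
w2 key 1406 [20.4 53.9 54.9]
w2 block 2105 [29.5 30.3 31.1]
w2 deck 1853 [19.4 20.2 21. ]
block ext [[7.5, -69.7, 60.8], [32.7, -62.2, 64.2], [57.8, -54.4, 65.8]]
w3 key 1321 [20.2 41.7 42.6]
w3 block 4452 [63.6 64.4 65.1]
w3 deck 2416 [19.4 20.2 21.1]
block ext [[8.7, -67.5, 58.6], [32.2, -33.8, 64.1], [56.5, -2.0, 65.9]]
```

View pics/w3b.png

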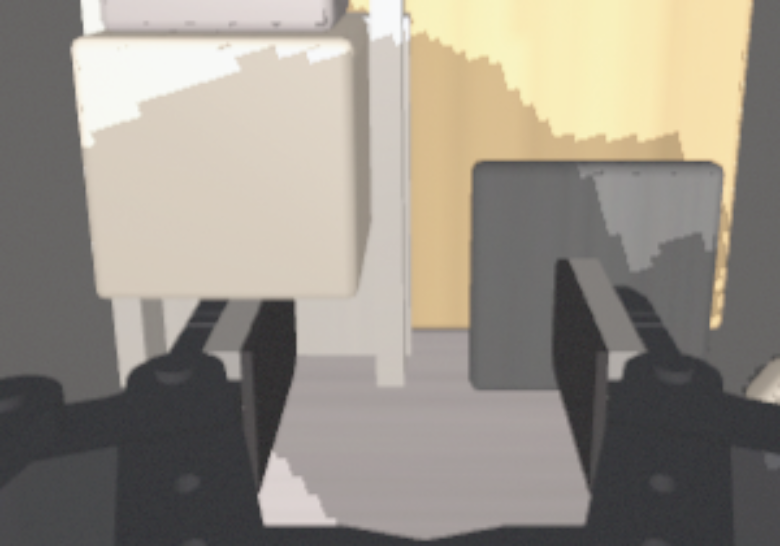

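The key top is at 41.7 mm, so it is fully down on its stop. The block is upright (top 64 mm) and its front is against the finger. I'm only over-pressing, so I'll ease off a little and check that it holds.

```bash
python3 -m jog '[[[-1,0,0,0,0,0],[-2,0,0,0,0,0],[-2,0,0,0,0,0],[-2,0,0,0,0,0],[-2,0,0,0,0,0],[-2,0,0,0,0,0],[-2,0,0,0,0,0],[-2,0,0,0,0,0],[-2,0,0,0,0,0],[-2,0,0,0,0,0],[-2,0,0,0,0,0],[-2,0,0,0,0,0]]]'
python3 - <<'E'
import numpy as np
from rig import camera,camera_params
P=camera_params('wrist');p,d=camera('wrist')
M=P['cam_to_world'];K=P['mtx'];O=np.array([.533,-.045])
th=np.radians(-17.3);x=np.array([np.cos(th),np.sin(th)]);u=np.array([-x[1],x[0]])
v,c=np.mgrid[0:420,0:560];W=np.stack([(c-K[0,2])/K[0,0]*d,-(v-K[1,2])/K[1,1]*d,-d],-1)@M[:3,:3].T+M[:3,3]
q=W[...,:2]-O;E=np.stack([q@x,q@u,W[...,2]],-1)*1e3
m=(d>0)&(abs(E[...,0]+28)<16)&(abs(E[...,1]+15.5)<3.5)&(E[...,2]>30)&(E[...,2]<70);print('key z',np.median(E[m][:,2]))
m=(d>0)&(E[...,2]>62)&(E[...,2]<66.5)&(abs(E[...,0]-32)<8)&(E[...,1]>-60)&(E[...,1]<10)&(p.min(-1)>90);print('block top y,z',np.percentile(E[m][:,1:],[1,50,99],axis=0).round(1).tolist())
E
```

```text
clock: 4.93
tool_pos: [0.5363, -0.0409, 0.0393]
ee_rot: [0.57, -0.42, 0.569, 0.419]
wrist_force: [-12.2, 4.5, 25.0]
grip_width: 0.0462
key z 42.01021810740846
block top y,z [[-45.9, 62.8], [-27.9, 64.4], [-7.4, 65.8]]
```

```bash
python3 -c "
from rig import r,status
r.close_job();print(status.state()['wrist_force'],status.state()['clock'])"
```

```text
the job is handed in; nothing more can be done
the job is handed in; nothing more can be done
```

The job is handed in. One fingertip is holding the trip key down on its stop, and the other finger has the plaster block trapped on the run-out against the spring.

- **Key:** its top measured 42.0 mm above the table, which is fully down.
- **Block:** it is upright, with its top at about 64 mm. It lies at about ejector y -46 to -7 mm, with its front against the finger. It was neither pinched nor lifted.
- **Bystanders:** I didn't touch any of them. I saw nothing out of place in the wrist and scene pictures just after the press, but I did not measure each one.
- **Time and force:** the last reading was at about 5 s, with 25 N vertical and about 13 N sideways at the wrist.

Two readings disagreed with what I expected:

- **Force:** the press first read 35 N vertical and 18 N sideways, more than the key's springs explain. I took this to be over-pressing on the stop and backed off by 2 mm, and the key stayed down.
- **Height:** the TCP stopped at 39 mm, not the 35 mm I expected. I trusted the depth reading of the key top. The likely cause is give in the finger linkage, but I did not confirm that.

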